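# Load the balance rod of a torque calibration lever

### The arm

A 6-joint arm with a two-finger parallel gripper is mounted at the origin on the work surface. World frame = base frame: x ahead of the robot, y to its left, z up, the work surface at z = 0. Lengths are in m, angles in rad, forces in N, time in s.
With the tool pointing down it reaches from about 0.375 to 0.9 m from the base axis. Payload 3.1 kg.
Tool frame: the origin (TCP) lies midway between the tips of the shut fingers; the grasp point (between the pads) lies 19 mm behind it (manip.grasp_offset is the distance from the TCP to the grasp point, in m); z points along the fingers, y is the line along which they close (so a half turn about z gives the same grasp; the last joint's range is limited). The gripper opens to 85 mm and grips with 20 to 120 N. Pads are 22 mm wide; open, the fingers measure 114 mm over their backs; the gripper's body (76 mm by 85 mm) begins 54 mm behind the grasp point. The pads swing forward as they close: fully open they stand 13 mm farther back than shut.
Start: joints at [0.976, 0.527, 1.433, -0, 1.181, -0.178], TCP at [0.253, 0.571, 0.231] pointing down, gripper open.
Joint ranges: [-3.08, 3.08], [-0.75, 2.2], [0.22, 2.44], [-1.43, 4.57], [0, 2.65], [-2.85, 2.85]. Speed limits (rad/s): [2.79, 2.79, 3.14, 3.14, 3.14, 3.14].

### API

Orientations are given as a unit quaternion [x, y, z, w].
In Python, from station import sensors, cams, order, manip gives the robot as it stands.
- The arm moves only by the tool move_arm, never from a script. Its argument "targets" is a list of rows, each an object of numbers: "dx", "dy", "dz": the shift along the world's x, y, z normalised to -1 to 1, where 1 is 25 mm; "rx", "ry", "rz": the turn, a rotation vector about the world's x, y, z normalised to -1 to 1, where 1 is 30 degrees. A call has exactly 10 rows; each row shifts and turns the commanded pose from where the row before left it; what a row does not reach is not made up. A row lasts 1/8 s, in which the tool goes at most 62.5 mm and 10.7 degrees, less where a joint would pass 70% of its speed; a pose out of reach is approached as far as the arm can. A call with a number of a shift or a turn outside -1 to 1 is refused whole. A call with a gripper value outside its range is refused whole. "claw" is the opening in per cent of the stroke, from 0 (shut) to 100 (fully open), set as the call begins (left out, the last holds). The fingers move at their own pace and stop on an object; "newtons" is the grip in N (left out, the last holds). Time passes only in rows, so rows that do not move let the fingers close, or fill a call up. It gives the time, the measured TCP pose, the force, the opening and the grip force at its end, in the units of the state.
- sensors.sense(): the state, without advancing time (a new reading comes with each control period).
- cams.snapshot(name): name is "scene" or "top" or "wrist"; returns the picture (480x640x3 uint8, red, green, blue); there is no depth.
- cams.camera_model(name): a dict with "fx", "fy", "cx", "cy" (pixels), "extrinsics" (4x4, takes a point from world to camera coordinates). Camera axes: x right, y down, z forward; pixel columns grow to the right and rows downward; lengths in m; the calibration is good to about 2 mm. A picture is of the moment at which its call begins: read the wrist's pose just before it. camera_model takes no time and is no camera call; for the wrist camera it gives the pose at the moment of the call.
- order.sign_off(): hands the job in; it is judged then, once.
The state is a dict: "t": time; "q": joint angles; "qd": joint speeds; "tau": joint torques, N m; "tcp_pos": TCP position; "tool_rot": TCP orientation; "force": force on the tool from outside, world axes, zero at the start; "ft_torque": the same for the moment, N m; "finger_gap": opening from 0.0 (shut) to 1.0 (fully open); "gripper_force": force on a finger pad.
Only numpy, scipy, OpenCV 4.12 (cv2) and the standard library are available. Lean on these libraries where they do the work, as an engineer would, in place of code of your own. Each camera call takes 0.05 s, during which the arm holds its last target. There are 200 camera calls.

### The job

Load the balance rod of the torque lever: slide the large ring weight onto the rod until it sits against the collar, then the small ring weight up against the large one, and last push the end cap onto the rod until it meets the small weight. Let go of everything, and leave the standing torque transducer and the spanner where they are.

Things in the scene. Friction and masses are not known exactly. Their poses are not given: they have to be found in the camera images.
- rod_root (a point): Point on the axis of the balance rod at the face of its steel collar (56 mm diameter). The rod is a fixed level round steel bar, 20 mm diameter, standing 125 mm out of this face, its axis 150 mm above the bench; its last 8 mm taper to 10 mm diameter. Frame: +x along the rod from collar to free end, z up. Nothing stands under or beside the rod; place and yaw vary.
- rod_tip (a point): Centre of the free end of the balance rod, 125 mm from rod_root along its +x.
- lever: The locked torque lever: aluminium fulcrum stand, steel base plate, long beam, transducer under calibration; one fixed body. Origin on the bench straight below rod_root; +x is the way the balance rod points. Behind the collar the stand reaches 35 mm above the rod axis.
- vrail: Fixed dark steel V rail, 280 mm long along its own x; the three parts lie on it in any order, one behind the other, about 85 mm apart centre to centre, axes level and along the rail. Origin at the centre of its underside. The V is 36 mm wide, lips 50 mm above the bench (base plate 80 mm wide, 12 mm thick), so fingers can come down on both sides of a part.
- large_weight: Large stainless ring weight, 62 mm diameter, 38 mm long, about 0.74 kg, with a straight through bore of 26 mm diameter along its x axis. Origin at its middle, on the bore axis; lies on the rail with its axis about 75 mm above the bench. Both faces are alike.
- small_weight: Small stainless ring weight, 48 mm diameter, 38 mm long, about 0.38 kg, with a straight through bore of 26 mm diameter along its x axis. Origin at its middle, on the bore axis; lies on the rail with its axis about 67 mm above the bench. Both faces are alike.
- end_cap: Black ribbed plastic end cap, 48 mm diameter, 62 mm long, 0.12 kg. Origin mid-length on its axis, 67 mm above the bench on the rail. x points from the mouth (31 mm towards -x) to the closed, bevelled end (31 mm towards +x). Blind bore 26 mm diameter, 50 mm deep. On the rail the mouth faces the rail's +x end; fitted, its x points the same way as the rod's +x.
- cap_mouth (a point): Centre of the open mouth of the end cap.
- transducer: Bystander: a loose torque transducer standing upright on its flange, 72 mm diameter at the foot, 48 mm body, 150 mm high. Origin at the centre of its underside.
- spanner: Bystander: a loose steel spanner, 190 mm long along its x, 8 mm thick, lying on the bench. Origin at the middle of its underside.
Things that resemble listed ones, but are neither listed nor needed, are in the scene too. Of the things shaped like the end_cap, the black one is meant. What is shaped like the small_weight but brown is not meant.

How it is judged:
On the way, in this order (a step that is already met when the one before it is completed fails the run):
1. the large weight is threaded on the rod (x of large_weight in the frame of rod_root between 0 and 0.09 m and y of large_weight in the frame of rod_root between -0.008 and 0.008 m and z of large_weight in the frame of rod_root between -0.008 and 0.008 m and angle between the x axis of large_weight and the x axis of lever, either way round below 0.15 rad), for 0.2 s.
2. the small weight is threaded on the rod outside the large one (x of small_weight in the frame of rod_root between 0.045 and 0.095 m and y of small_weight in the frame of rod_root between -0.008 and 0.008 m and z of small_weight in the frame of rod_root between -0.008 and 0.008 m and angle between the x axis of each of small_weight, large_weight and the x axis of lever, either way round below 0.15 rad and x of large_weight in the frame of rod_root between 0 and 0.06 m and y of large_weight in the frame of rod_root between -0.008 and 0.008 m and z of large_weight in the frame of rod_root between -0.008 and 0.008 m), for 0.2 s.
At the end, for the whole second after the job is handed in: All released, at rest on the rod, cap mouth inward: large weight within 5 mm of its place against the collar, small weight within 8 mm and cap within 10 mm of their places in the closed-up stack; each within 8 mm of the rod axis sideways and in height, and 0.15 rad of its direction (x of large_weight in the frame of rod_root between 0.014 and 0.024 m and y of large_weight in the frame of rod_root between -0.008 and 0.008 m and z of large_weight in the frame of rod_root between -0.008 and 0.008 m and angle between the x axis of each of large_weight, small_weight, end_cap and the x axis of lever, either way round below 0.15 rad and x of small_weight in the frame of rod_root between 0.052 and 0.065 m and y of small_weight in the frame of rod_root between -0.008 and 0.008 m and z of small_weight in the frame of rod_root between -0.008 and 0.008 m and x of end_cap in the frame of rod_root between 0.1 and 0.117 m and y of end_cap in the frame of rod_root between -0.008 and 0.008 m and z of end_cap in the frame of rod_root between -0.008 and 0.008 m and linear speed of each of large_weight, small_weight, end_cap below 0.02 m/s and x of cap_mouth in the frame of rod_root below 0.09 m); the robot touches nothing.
It fails at once if the standing torque transducer is moved more than 30 mm (distance of transducer from where it was at the start of the episode above 0.03 m).
It fails at once if the spanner is moved more than 30 mm (distance of spanner from where it was at the start of the episode above 0.03 m).
It also fails if it takes over 70 s, if anything falls off the work surface, if the arm or the gripper's body presses on something with over 40 N, if the wrist force passes 120 N, or if a joint passes its speed limit or range.

## Working session

There is one attempt and no reset: what is moved stays moved. The work goes in short steps, Python scripts to look and compute and a tool call to move; the robot and the scene stay as the last step left them, time stands still between calls to the robot, and variables do not carry over. Pictures are saved under pics/ and viewed, at most 10 in all, crops included, and the job is handed in when it is done.

Besides the shell and the picture viewer there is one more tool, called after "Call:" as name(argument=value, ...) on one line, values as JSON. move_arm: Moves the arm, as the interface text tells. Scaled input: -1 to 1 covers 25 mm each way for a shift and 30 degrees each way for a turn. Its arguments: {"type":"object","properties":{"targets":{"type":"array"},"claw":{"type":"number"},"newtons":{"type":"number"}},"required":["targets"]}

```bash
ls; mkdir -p pics; python3 - <<'E'
from station import sensors,cams,manip
import cv2,json
for n in ("scene","top"):
    im=cams.snapshot(n); cv2.imwrite(f"pics/{n}0.png",im[:,:,::-1])
    m=cams.camera_model(n); print(n,m)
print(sensors.sense()); print(manip.grasp_offset)
E
```

```text
pics
scene {'fx': 556.8310472117346, 'fy': 556.8310472117346, 'cx': 314.8533423620417, 'cy': 236.6595906096972, 'extrinsics': array([[-0.87781704,  0.47897152, -0.00485072,  0.51401204],
       [ 0.34090436,  0.61760168, -0.70876821, -0.0897908 ],
       [-0.33648397, -0.62382244, -0.70542476,  1.33921391],
       [ 0.        ,  0.        ,  0.        ,  1.        ]])}
top {'fx': 452.7134316422503, 'fy': 452.7134316422503, 'cx': 325.23434810530983, 'cy': 236.10504834034526, 'extrinsics': array([[ 0.02024953, -0.9992987 ,  0.03149703, -0.06309026],
       [-0.99453192, -0.02336116, -0.10178657,  0.58823694],
       [ 0.102451  , -0.02926367, -0.99430751,  0.91568175],
       [ 0.        ,  0.        ,  0.        ,  1.        ]])}
{'t': 0.1, 'q': array([ 9.75538001e-01,  5.28377820e-01,  1.43378349e+00,  1.15936923e-05,
        1.18143179e+00, -1.78513288e-01]), 'qd': array([ 0.00020982, -0.002666  , -0.00080966, -0.00060247, -0.00282777,
        0.00104434]), 'tau': array([-2.11288284e-04, -4.43305886e+01, -1.78584981e+01, -2.22112876e-04,
        3.88432323e-03, -1.40989761e-05]), 'tcp_pos': array([0.25259498, 0.57096453, 0.23042569]), 'tool_rot': array([ 2.06869952e-01,  9.78367938e-01, -9.24269460e-04, -3.82353692e-04]), 'force': array([ 0.28261661, -0.72820395,  0.28506834]), 'ft_torque': array([-0.03139273,  0.02209849, -0.02682142]), 'gripper_force': 0.0, 'finger_gap': 1.004002862485689}
0.0187
```

View pics/top0.png

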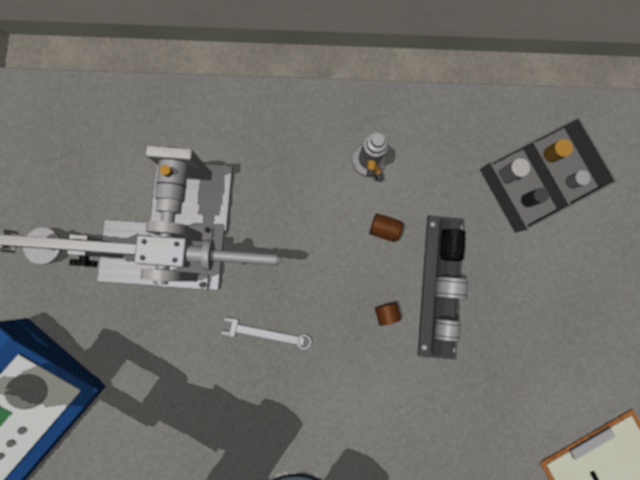

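View pics/scene0.png

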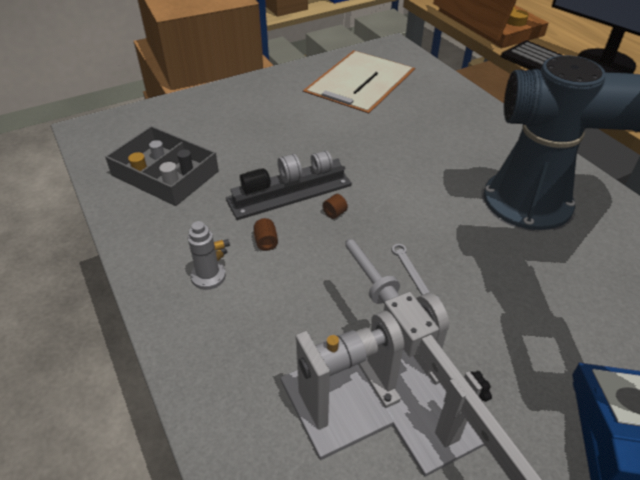

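The top view shows the lever with its rod from the collar (207,253) to the tip (278,260), and the rail at (445,288). On the rail are a black cap (453,243), a large ring (452,288) and a small ring (447,329). The spanner is at (267,333) and the transducer at (372,155).

Lookalikes: the brown cap (387,227), the brown ring (388,313) and the tray items (520,165), (560,150), (535,197) and (580,178). The black and steel parts on the rail fit the description. Next is a crop to confirm this, with coarse positions.

```bash
cat > h.py <<'E'
import numpy as np,cv2
from station import sensors,cams
from scipy.spatial.transform import Rotation as R
def ray(m,uv):
    E=m["extrinsics"]; d=np.array([(uv[0]-m["cx"])/m["fx"],(uv[1]-m["cy"])/m["fy"],1.])
    return -E[:3,:3].T@E[:3,3], E[:3,:3].T@d
def onz(m,uv,z):
    c,d=ray(m,uv); return c+d*(z-c[2])/d[2]
def tri(m1,u1,m2,u2):
    c1,d1=ray(m1,u1);c2,d2=ray(m2,u2)
    s=np.linalg.lstsq(np.c_[d1,-d2],c2-c1,rcond=None)[0]
    a,b=c1+d1*s[0],c2+d2*s[1]; return (a+b)/2,np.linalg.norm(a-b)
def proj(m,p):
    q=m["extrinsics"]@np.r_[p,1]; return np.array([m["fx"]*q[0]/q[2]+m["cx"],m["fy"]*q[1]/q[2]+m["cy"]])
E
python3 - <<'E'
from h import *
t=cams.camera_model("top")
np.set_printoptions(precision=4,suppress=True)
for n,uv,z in [("tip",(278,260),.15),("collar",(210,255),.15),("cap",(453,243),.067),("large",(452,288),.075),("small",(447,329),.067),("rail near",(437,356),.012),("rail far",(446,217),.012),("spanner",(267,333),.004),("transd",(365,162),.0),("browncap",(387,227),.024),("brownring",(388,313),.02)]:
    print(n,onz(t,uv,z))
a=cv2.imread("pics/top0.png")[200:370,370:490]; b=cv2.imread("pics/scene0.png")[140:220,220:360]
a=cv2.resize(a,None,fx=3.3,fy=3.3,interpolation=2); b=cv2.resize(b,None,fx=2.8,fy=2.8,interpolation=2)
c=np.zeros((562,800,3),np.uint8); c[:561,:396]=a[:561]; c[:b.shape[0],400:400+b.shape[1]]=b
s=cv2.resize(cv2.imread("pics/top0.png")[225:285,190:300],None,fx=3.6,fy=3.6,interpolation=2); c[300:300+s.shape[0],400:400+s.shape[1]]=s
cv2.imwrite("pics/crop1.png",c)
E
```

```text
tip [0.5317 0.038  0.15  ]
collar [0.5381 0.1606 0.15  ]
cap [ 0.5778 -0.3084  0.067 ]
large [ 0.4872 -0.3031  0.075 ]
small [ 0.406  -0.2948  0.067 ]
rail near [ 0.3447 -0.2899  0.012 ]
rail far [ 0.6391 -0.311   0.012 ]
spanner [0.3852 0.067  0.004 ]
transd [ 0.7588 -0.1354  0.    ]
browncap [ 0.6127 -0.181   0.024 ]
brownring [ 0.4323 -0.1849  0.02  ]
```

View pics/crop1.png

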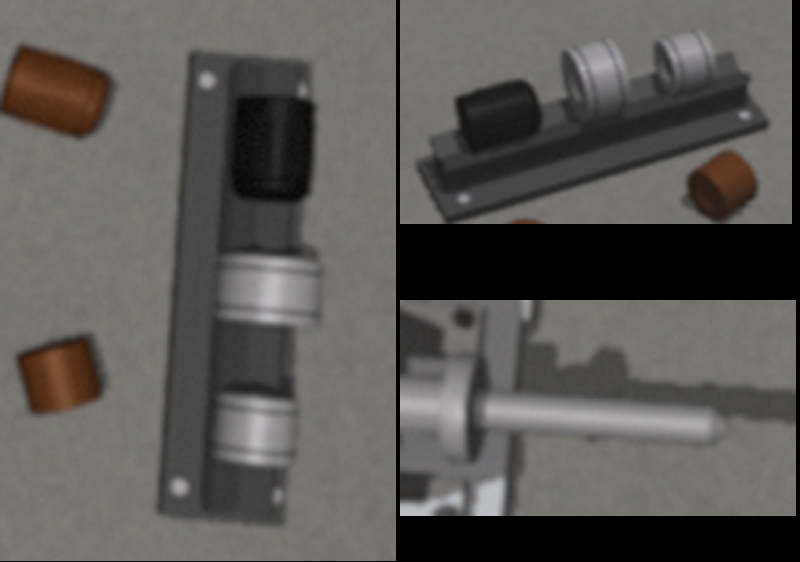

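The crop confirms it: from far to near the rail holds the black cap, the large steel ring and the small steel ring, and the brown ones lie loose. The cap's bevel is at the robot end and its mouth faces +x. I'll move to hover over the rail.

Call:
move_arm(targets=[{"dx":0.8,"dy":-1,"dz":0.3,"rz":-0.334},{"dx":0.8,"dy":-1,"dz":0.3,"rz":-0.334},{"dx":0.8,"dy":-1,"dz":0.3,"rz":-0.334},{"dx":0.8,"dy":-1,"dz":0.3,"rz":-0.334},{"dx":0.8,"dy":-1,"dz":0.3,"rz":-0.334},{"dx":0.8,"dy":-1,"dz":0.3,"rz":-0.334},{"dx":0.8,"dy":-1,"dz":0.3,"rz":-0.334},{"dx":0.8,"dy":-1,"dz":0.3,"rz":-0.334},{"dx":0.8,"dy":-1,"dz":0.3,"rz":-0.334},{"dx":0.8,"dy":-1,"dz":0.3,"rz":-0.334}], claw=100, newtons=60)

```text
schema error: expected keys dx, dy, dz, rx, ry, rz
```

Call:
move_arm(targets=[{"dy":-1,"rz":-0.334},{"dy":-1,"rz":-0.334},{"dy":-1,"rz":-0.334},{"dy":-1,"rz":-0.334},{"dy":-1,"rz":-0.334},{"dy":-1,"rz":-0.334},{"dy":-1},{"dy":-1},{"dy":-1},{"dy":-1}])

```text
schema error: expected keys dx, dy, dz, rx, ry, rz
```

Call:
move_arm(targets=[{"dx":0.2,"dy":-1},{"dx":0.2,"dy":-1},{"dx":0.2,"dy":-1},{"dx":0.2,"dy":-1},{"dx":0.2,"dy":-1},{"dx":0.2,"dy":-1},{"dx":0.2,"dy":-1},{"dy":-1},{"dy":-1},{"dy":-1}])

```text
schema error: expected keys dx, dy, dz, rx, ry, rz
```

Call:
move_arm(targets=[{"dx":0.8,"dy":-1,"dz":0.3,"rx":0,"ry":0,"rz":-0.334},{"dx":0.8,"dy":-1,"dz":0.3,"rx":0,"ry":0,"rz":-0.334},{"dx":0.8,"dy":-1,"dz":0.3,"rx":0,"ry":0,"rz":-0.334},{"dx":0.8,"dy":-1,"dz":0.3,"rx":0,"ry":0,"rz":-0.334},{"dx":0.8,"dy":-1,"dz":0.3,"rx":0,"ry":0,"rz":-0.334},{"dx":0.8,"dy":-1,"dz":0.3,"rx":0,"ry":0,"rz":-0.334},{"dx":0.8,"dy":-1,"dz":0.3,"rx":0,"ry":0,"rz":-0.334},{"dx":0.8,"dy":-1,"dz":0.3,"rx":0,"ry":0,"rz":-0.334},{"dx":0.8,"dy":-1,"dz":0.3,"rx":0,"ry":0,"rz":-0.334},{"dx":0.8,"dy":-1,"dz":0.3,"rx":0,"ry":0,"rz":-0.334}], claw=100, newtons=60)

```text
t: 1.35
tcp_pos: [0.4532, 0.3205, 0.3061]
tool_rot: [0.885, 0.466, -0.001, -0.0]
force: [-0.0, 0.7, 0.4]
finger_gap: 1.001
gripper_force: 0.0
```

Call:
move_arm(targets=[{"dx":0,"dy":-1,"dz":0,"rx":0,"ry":0,"rz":-0.334},{"dx":0,"dy":-1,"dz":0,"rx":0,"ry":0,"rz":-0.334},{"dx":0,"dy":-1,"dz":0,"rx":0,"ry":0,"rz":-0.334},{"dx":0,"dy":-1,"dz":0,"rx":0,"ry":0,"rz":-0.334},{"dx":0,"dy":-1,"dz":0,"rx":0,"ry":0,"rz":-0.334},{"dx":0,"dy":-1,"dz":0,"rx":0,"ry":0,"rz":-0.334},{"dx":0,"dy":-1,"dz":0,"rx":0,"ry":0,"rz":0},{"dx":0,"dy":-1,"dz":0,"rx":0,"ry":0,"rz":0},{"dx":0,"dy":-1,"dz":0,"rx":0,"ry":0,"rz":0},{"dx":0,"dy":-1,"dz":0,"rx":0,"ry":0,"rz":0}])

```text
t: 2.6
tcp_pos: [0.4526, 0.0707, 0.306]
tool_rot: [0.999, -0.037, -0.0, -0.0]
force: [0.5, 1.0, 0.5]
finger_gap: 0.997
gripper_force: 0.0
```

Call:
move_arm(targets=[{"dx":0.2,"dy":-1,"dz":0,"rx":0,"ry":0,"rz":0},{"dx":0.2,"dy":-1,"dz":0,"rx":0,"ry":0,"rz":0},{"dx":0.2,"dy":-1,"dz":0,"rx":0,"ry":0,"rz":0},{"dx":0.2,"dy":-1,"dz":0,"rx":0,"ry":0,"rz":0},{"dx":0.2,"dy":-1,"dz":0,"rx":0,"ry":0,"rz":0},{"dx":0.2,"dy":-1,"dz":0,"rx":0,"ry":0,"rz":0},{"dx":0.2,"dy":-1,"dz":0,"rx":0,"ry":0,"rz":0},{"dx":0,"dy":-1,"dz":0,"rx":0,"ry":0,"rz":0},{"dx":0,"dy":-1,"dz":0,"rx":0,"ry":0,"rz":0},{"dx":0,"dy":-1,"dz":0,"rx":0,"ry":0,"rz":0}])

```text
t: 3.85
tcp_pos: [0.4876, -0.1791, 0.3059]
tool_rot: [0.999, -0.037, -0.0, -0.0]
force: [0.1, 0.2, -0.2]
finger_gap: 1.004
gripper_force: 0.0
```

```bash
python3 - <<'E'
from h import *
np.set_printoptions(precision=4,suppress=True)
m=cams.camera_model("wrist"); s=sensors.sense(); im=cams.snapshot("wrist")
cv2.imwrite("pics/w1.png",im[:,:,::-1])
c,d=ray(m,(m["cx"],m["cy"])); print(c,d,s["tcp_pos"],s["tool_rot"],m["fx"])
for p in [(.487,-.303,.075),(.406,-.295,.067),(.578,-.308,.067)]: print(proj(m,p))
E
```

```text
[ 0.5657 -0.1838  0.448 ] [-0.299   0.0224 -0.954 ] [ 0.4876 -0.1791  0.3059] [ 0.9993 -0.0367 -0.0004 -0.0003] 378.31384781103736
[450.1465 194.1634]
[438.5395 267.3727]
[455.146   96.9888]
```

View pics/w1.png

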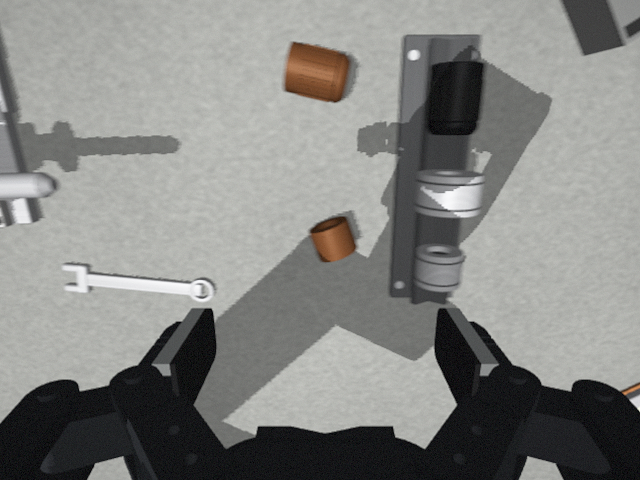

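The wrist view confirms the estimates: large ring at (450,193), small ring at (439,268), and the cap at (456,97) with its bevel towards the robot. Next I'll measure the rod line more closely.

```bash
python3 - <<'E'
from h import *
np.set_printoptions(precision=4,suppress=True,linewidth=200)
a=cv2.cvtColor(cv2.imread("pics/top0.png"),6).astype(int); w=cv2.cvtColor(cv2.imread("pics/w1.png"),6).astype(int)
for c in (222,235,250,265,272): print(c,248,a[248:272,c])
print(a[259,266:290])
for c in (2,15,30): print(c,166,w[166:206,c])
print(w[185,30:65])
E
```

```text
222 248 [ 64  67  80 103 123 140 158 171 173 160 145 129 112  90  73  67  68  69  69  69  71  68  69  73]
235 248 [ 69  74  73  84 106 124 141 158 170 171 159 143 127 113 109 114 121 121 119 119 121 124 121 119]
250 248 [ 71  68  68  68  84 103 124 138 157 170 172 159 145 128 114 109 114 117 118 117 118 119 116 116]
265 248 [ 82  71  72  73  73  85 105 123 139 155 169 173 160 144 127 114 109 112 116 120 120 120 115 114]
272 248 [ 99  80  71  71  72  76  89 113 130 148 163 173 168 153 136 122 105 101 108 115 115 115 116 116]
[173 172 174 174 174 172 173 173 170 160 141 128 123 120 111 106 113 114 116 115 116 113 110 108]
2 166 [138 137 135 139 138 142 128 105 119 137 153 169 175 188 196 201 208 209 216 220 222 222 219 214 216 214 213 207 199 186 170 157 135 133 104  82  84  83  80  83]
15 166 [119 120 128 129 131 140 122 108 126 144 158 171 183 189 199 204 209 212 219 223 223 223 219 218 216 214 213 204 196 183 170 150 138 184 203 227 233 230 228 227]
30 166 [114 115 111 112 112 112 104 115 140 151 166 176 185 195 202 210 207 213 226 224 225 222 220 219 217 216 212 204 193 176 165 132  88  81  76  81  78  78  78  82]
[224 222 219 214 211 204 200 185 182 185 186 190 187 188 188 188 189 178 165 150 136 124 102  83  74  81 106 121 135 142 157 167 176 177 179]
```

```bash
python3 - <<'E'
from h import *
np.set_printoptions(precision=4,suppress=True,linewidth=200)
t=cams.camera_model("top"); m=cams.camera_model("wrist")
for uv in [(222,255.7),(250,257.6),(272,259.3),(280,259.9)]: print(onz(t,uv,.15))
# wrist rod centres: col2 ~(172.8+200)/2 col15, col30
for uv in [(2,186.3),(15,186),(30,185.4),(53,185)]: print("w",onz(m,uv,.15))
print(tri(t,(280,259.9),m,(53,185)))
E
```

```text
[0.5373 0.139  0.15  ]
[0.535  0.0886 0.15  ]
[0.5327 0.0488 0.15  ]
[0.532  0.0344 0.15  ]
w [0.5367 0.0699 0.15  ]
w [0.5362 0.0597 0.15  ]
w [0.5357 0.0477 0.15  ]
w [0.5346 0.0296 0.15  ]
(array([0.5331, 0.0351, 0.1422]), np.float64(0.0015086893483702722))
```

Call:
move_arm(targets=[{"dx":0,"dy":-1,"dz":-1,"rx":0,"ry":0,"rz":0},{"dx":0,"dy":-1,"dz":-1,"rx":0,"ry":0,"rz":0},{"dx":0,"dy":-1,"dz":-1,"rx":0,"ry":0,"rz":0},{"dx":0,"dy":-1,"dz":-1,"rx":0,"ry":0,"rz":0},{"dx":0,"dy":-0.9,"dz":-1,"rx":0,"ry":0,"rz":0},{"dx":0,"dy":0,"dz":-1,"rx":0,"ry":0,"rz":0},{"dx":0,"dy":0,"dz":-1,"rx":0,"ry":0,"rz":0},{"dx":0,"dy":0,"dz":-1,"rx":0,"ry":0,"rz":0},{"dx":0,"dy":0,"dz":-1,"rx":0,"ry":0,"rz":0},{"dx":0,"dy":0,"dz":-1,"rx":0,"ry":0,"rz":0}])

```text
t: 5.15
tcp_pos: [0.4879, -0.3005, 0.0553]
tool_rot: [0.999, -0.037, -0.0, -0.0]
force: [0.5, -0.4, -0.5]
finger_gap: 0.996
gripper_force: 0.0
```

Call:
move_arm(targets=[{"dx":0,"dy":0,"dz":-0.12,"rx":0,"ry":0,"rz":0},{"dx":0,"dy":0,"dz":0,"rx":0,"ry":0,"rz":0},{"dx":0,"dy":0,"dz":0,"rx":0,"ry":0,"rz":0},{"dx":0,"dy":0,"dz":0,"rx":0,"ry":0,"rz":0},{"dx":0,"dy":0,"dz":0,"rx":0,"ry":0,"rz":0},{"dx":0,"dy":0,"dz":0,"rx":0,"ry":0,"rz":0},{"dx":0,"dy":0,"dz":0,"rx":0,"ry":0,"rz":0},{"dx":0,"dy":0,"dz":0,"rx":0,"ry":0,"rz":0},{"dx":0,"dy":0,"dz":0,"rx":0,"ry":0,"rz":0},{"dx":0,"dy":0,"dz":0,"rx":0,"ry":0,"rz":0}], claw=40, newtons=60)

```text
t: 6.4
tcp_pos: [0.4877, -0.2998, 0.0534]
tool_rot: [0.999, -0.037, -0.0, -0.001]
force: [1.7, 4.8, -3.3]
finger_gap: 0.704
gripper_force: 68.6
```

Call:
move_arm(targets=[{"dx":0,"dy":0,"dz":1,"rx":0,"ry":0,"rz":0},{"dx":0,"dy":0,"dz":1,"rx":0,"ry":0,"rz":0},{"dx":0,"dy":0.5,"dz":1,"rx":0,"ry":0,"rz":0},{"dx":0.3,"dy":1,"dz":0,"rx":0,"ry":0,"rz":0.305},{"dx":0.3,"dy":1,"dz":0,"rx":0,"ry":0,"rz":0.305},{"dx":0.3,"dy":1,"dz":0,"rx":0,"ry":0,"rz":0.305},{"dx":0.3,"dy":1,"dz":0,"rx":0,"ry":0,"rz":0.305},{"dx":0.3,"dy":1,"dz":0,"rx":0,"ry":0,"rz":0.305},{"dx":0.2,"dy":1,"dz":0,"rx":0,"ry":0,"rz":0.305},{"dx":0,"dy":1,"dz":0,"rx":0,"ry":0,"rz":0.305}])

```text
t: 7.65
tcp_pos: [0.531, -0.1137, 0.1282]
tool_rot: [0.865, 0.501, -0.0, 0.001]
force: [0.6, -0.4, -8.3]
finger_gap: 0.704
gripper_force: 69.2
```

Call:
move_arm(targets=[{"dx":0,"dy":1,"dz":0,"rx":0,"ry":0,"rz":0.305},{"dx":0,"dy":1,"dz":0,"rx":0,"ry":0,"rz":0.305},{"dx":0,"dy":1,"dz":0,"rx":0,"ry":0,"rz":0.3},{"dx":0,"dy":0.3,"dz":0,"rx":0,"ry":0,"rz":0},{"dx":0,"dy":0,"dz":0,"rx":0,"ry":0,"rz":0},{"dx":0,"dy":0,"dz":0,"rx":0,"ry":0,"rz":0},{"dx":0,"dy":0,"dz":0,"rx":0,"ry":0,"rz":0},{"dx":0,"dy":0,"dz":0,"rx":0,"ry":0,"rz":0},{"dx":0,"dy":0,"dz":0,"rx":0,"ry":0,"rz":0},{"dx":0,"dy":0,"dz":0,"rx":0,"ry":0,"rz":0}])

```text
t: 8.9
tcp_pos: [0.5305, -0.0311, 0.1283]
tool_rot: [0.725, 0.689, -0.0, -0.0]
force: [-0.1, -0.2, -8.1]
finger_gap: 0.701
gripper_force: 69.2
```

```bash
python3 - <<'E'
from h import *
np.set_printoptions(precision=4,suppress=True)
m=cams.camera_model("wrist"); s=sensors.sense(); im=cams.snapshot("wrist")
b=cams.snapshot("top")
cv2.imwrite("pics/w2.png",im[:,:,::-1]); cv2.imwrite("pics/t2.png",b[:,:,::-1])
c,d=ray(m,(m["cx"],m["cy"])); print(c,d,s["tcp_pos"],s["tool_rot"],s["force"])
np.save("m2.npy",m,allow_pickle=True)
for p in [(.5335,.035,.15),(.5372,.104,.15),(*s["tcp_pos"][:2],.15)]: print(proj(m,p))
E
```

```text
[0.5357 0.0465 0.2705] [-0.0144 -0.3002 -0.9538] [ 0.5305 -0.0311  0.1283] [ 0.7245  0.6892 -0.     -0.    ] [-0.1366 -0.1672 -8.1002]
[319.2688 159.4916]
[ 318.6954 -112.8253]
[321.0223 343.6403]
```

View pics/w2.png

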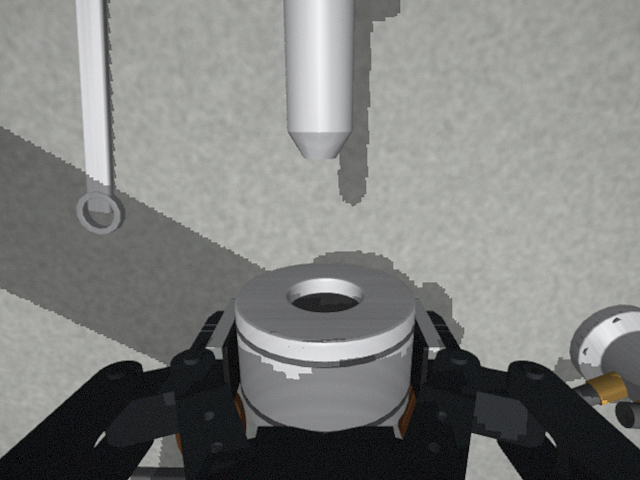

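The wrist view shows the rod tip at (320,157), the taper start at (288–352,131), and the ring face ellipse centred at (325,~298), 236–414 wide. The ring is held squarely. I'll compute the offset.

```bash
python3 - <<'E'
from h import *
np.set_printoptions(precision=4,suppress=True,linewidth=180)
m=np.load("m2.npy",allow_pickle=True).item()
def depth(uv,z):  # point at optical depth z
    c,d=ray(m,uv); return c+d*z
g=cv2.cvtColor(cv2.imread("pics/w2.png"),6).astype(int)
for r in (40,100,125): 
    print(r,g[r,278:296],g[r,344:364])
print("bore col325 rows 270:345",g[268:345,325]); print("row295",g[295,280:296],g[295,352:370]); print("outer r300",g[300,228:244],g[300,406:424])
for uv in [(320.3,131),(319.3,40),(318.9,2)]: print("rod",onz(m,uv,.15))
print("bore",onz(m,(325,295),.15))
f=m["fx"]
print("rodz",depth((320,131),f*.020/64.5),"ring",depth((325,298),f*.062/178))
E
```

```text
40 [166 172 170 168 167 167 140 124 133 144 148 156 158 164 169 172 176 179] [162 157 152 149 141 140 131 124 109  98 100 100 100 105 104 102 102 101 104 100]
100 [168 169 170 166 164 159 164 167 135 122 137 147 151 162 164 171 174 179] [162 158 154 146 139 130 129 115  96  98 106 101 106 100 105 102 102 105 104 105]
125 [173 173 169 170 169 166 168 168 160 133 131 141 151 157 162 169 174 177] [166 158 152 145 137 130 119 108  94 100 107 106 108 108 103 106 108 105 103 102]
bore col325 rows 270:345 [104 102 102 100 105 105 107 105 109 117 188 240 240 229 223 226 224 225 222 221 222 220 221 229 161  58  42  51  46  46  48  47  49  46  52  48  39  36  38  36  36  33  37  37
  65  98 101 103  99 102  99 100 100 103 111 104 100 107 107 106 110 103 108 109 105 108 103 110 105 108 109  90 112 129 132 230 244]
row295 [104 106 102 106 102 101  85  77  78  87 100  99 100  98 101 106] [175 172 171 162 155 147 139 126 121 107  92  93 102 105 106 109 102 103]
outer r300 [105 106 104  99 100 100 102 113 112 112 108 109 113 110 113 112] [107 107 112 110 107 109 107 106 108 100 102 101  97  99 108 112 110 111]
rod [0.5343 0.0435 0.15  ]
rod [0.5354 0.0686 0.15  ]
rod [0.5358 0.0781 0.15  ]
bore [ 0.5329 -0.0117  0.15  ]
rodz [0.5342 0.0435 0.1485] ring [ 0.5329 -0.0123  0.1509]
```

Call:
move_arm(targets=[{"dx":-0.05,"dy":0.4,"dz":0,"rx":0,"ry":0,"rz":0},{"dx":0.02,"dy":0.4,"dz":0,"rx":0,"ry":0,"rz":0},{"dx":0.02,"dy":0.4,"dz":0,"rx":0,"ry":0,"rz":0},{"dx":0.02,"dy":0.4,"dz":0,"rx":0,"ry":0,"rz":0},{"dx":0.02,"dy":0.4,"dz":0,"rx":0,"ry":0,"rz":0},{"dx":0.02,"dy":0.4,"dz":0,"rx":0,"ry":0,"rz":0},{"dx":0.02,"dy":0.4,"dz":0,"rx":0,"ry":0,"rz":0},{"dx":0.02,"dy":0.4,"dz":0,"rx":0,"ry":0,"rz":0},{"dx":0.02,"dy":0.4,"dz":0,"rx":0,"ry":0,"rz":0},{"dx":0.02,"dy":0.4,"dz":0,"rx":0,"ry":0,"rz":0}])

```text
t: 10.25
tcp_pos: [0.5337, 0.0696, 0.1283]
tool_rot: [0.725, 0.689, -0.0, -0.0]
force: [0.1, -0.4, -7.1]
finger_gap: 0.702
gripper_force: 69.2
```

Call:
move_arm(targets=[{"dx":0.02,"dy":0.4,"dz":0,"rx":0,"ry":0,"rz":0},{"dx":0.02,"dy":0.4,"dz":0,"rx":0,"ry":0,"rz":0},{"dx":0.02,"dy":0.4,"dz":0,"rx":0,"ry":0,"rz":0},{"dx":0.02,"dy":0.4,"dz":0,"rx":0,"ry":0,"rz":0},{"dx":0.02,"dy":0.4,"dz":0,"rx":0,"ry":0,"rz":0},{"dx":0.02,"dy":0.4,"dz":0,"rx":0,"ry":0,"rz":0},{"dx":0,"dy":0.1,"dz":0,"rx":0,"ry":0,"rz":0},{"dx":0,"dy":0.08,"dz":0,"rx":0,"ry":0,"rz":0},{"dx":0,"dy":0.08,"dz":0,"rx":0,"ry":0,"rz":0},{"dx":0,"dy":0.08,"dz":0,"rx":0,"ry":0,"rz":0}])

```text
t: 11.5
tcp_pos: [0.5367, 0.1373, 0.1283]
tool_rot: [0.725, 0.689, -0.0, -0.0]
force: [-0.6, -0.3, -8.4]
finger_gap: 0.702
gripper_force: 69.2
```

Call:
move_arm(targets=[{"dx":0.002,"dy":0.04,"dz":0,"rx":0,"ry":0,"rz":0},{"dx":0.002,"dy":0.04,"dz":0,"rx":0,"ry":0,"rz":0},{"dx":0.002,"dy":0.04,"dz":0,"rx":0,"ry":0,"rz":0},{"dx":0.002,"dy":0.04,"dz":0,"rx":0,"ry":0,"rz":0},{"dx":0.002,"dy":0.04,"dz":0,"rx":0,"ry":0,"rz":0},{"dx":0,"dy":0,"dz":0,"rx":0,"ry":0,"rz":0},{"dx":0,"dy":0,"dz":0,"rx":0,"ry":0,"rz":0},{"dx":0,"dy":0,"dz":0,"rx":0,"ry":0,"rz":0},{"dx":0,"dy":0,"dz":0,"rx":0,"ry":0,"rz":0},{"dx":0,"dy":0,"dz":0,"rx":0,"ry":0,"rz":0}])

```text
t: 12.75
tcp_pos: [0.5368, 0.1399, 0.1284]
tool_rot: [0.724, 0.689, -0.002, 0.001]
force: [-1.0, -9.5, -6.0]
finger_gap: 0.703
gripper_force: 69.4
```

Call:
move_arm(targets=[{"dx":0,"dy":-0.05,"dz":0,"rx":0,"ry":0,"rz":0},{"dx":0,"dy":-0.04,"dz":0,"rx":0,"ry":0,"rz":0},{"dx":0,"dy":0,"dz":0,"rx":0,"ry":0,"rz":0},{"dx":0,"dy":0,"dz":0,"rx":0,"ry":0,"rz":0},{"dx":0,"dy":0,"dz":1,"rx":0,"ry":0,"rz":0},{"dx":0,"dy":0,"dz":1,"rx":0,"ry":0,"rz":0},{"dx":0,"dy":0,"dz":1,"rx":0,"ry":0,"rz":0},{"dx":0,"dy":0,"dz":0.5,"rx":0,"ry":0,"rz":0},{"dx":0,"dy":-1,"dz":0,"rx":0,"ry":0,"rz":0},{"dx":0,"dy":-1,"dz":0,"rx":0,"ry":0,"rz":0}], claw=100)

```text
t: 14.0
tcp_pos: [0.5367, 0.0901, 0.2157]
tool_rot: [0.724, 0.69, -0.0, -0.0]
force: [-0.8, -0.7, 0.3]
finger_gap: 0.996
gripper_force: 0.0
```

Call:
move_arm(targets=[{"dx":-0.5,"dy":-1,"dz":0,"rx":0,"ry":0,"rz":-0.305},{"dx":-0.5,"dy":-1,"dz":0,"rx":0,"ry":0,"rz":-0.305},{"dx":-0.5,"dy":-1,"dz":0,"rx":0,"ry":0,"rz":-0.305},{"dx":-0.5,"dy":-1,"dz":0,"rx":0,"ry":0,"rz":-0.305},{"dx":-0.5,"dy":-1,"dz":0,"rx":0,"ry":0,"rz":-0.305},{"dx":-0.5,"dy":-1,"dz":0,"rx":0,"ry":0,"rz":-0.305},{"dx":-0.5,"dy":-1,"dz":0,"rx":0,"ry":0,"rz":-0.305},{"dx":-0.5,"dy":-1,"dz":0,"rx":0,"ry":0,"rz":-0.305},{"dx":-0.5,"dy":-1,"dz":0,"rx":0,"ry":0,"rz":-0.305},{"dx":-0.5,"dy":-1,"dz":0,"rx":0,"ry":0,"rz":-0.3}])

```text
t: 15.25
tcp_pos: [0.4113, -0.1603, 0.2155]
tool_rot: [0.999, -0.039, -0.0, -0.0]
force: [0.4, -0.3, -0.1]
finger_gap: 1.0
gripper_force: 0.0
```

```bash
python3 - <<'E'
from h import *
np.set_printoptions(precision=4,suppress=True)
m=cams.camera_model("wrist"); s=sensors.sense(); w=cams.snapshot("wrist"); t=cams.snapshot("top")
cv2.imwrite("pics/w3.png",np.hstack([w[:,:,::-1][:, :], ]) )
cv2.imwrite("pics/c3.png",np.hstack([cv2.resize(w[:,:,::-1],(440,330)),cv2.resize(t[200:310,190:310,::-1],(360,330),interpolation=2)]))
print(s["tcp_pos"],s["tool_rot"]); np.save("m3.npy",m,allow_pickle=True)
for p in [(.406,-.295,.067),(.578,-.308,.067)]: print(proj(m,p))
E
```

```text
[ 0.4113 -0.1603  0.2155] [ 0.9992 -0.0392 -0.0003 -0.0002]
[496.6386 217.5157]
[531.3581 -38.6763]
```

View pics/c3.png

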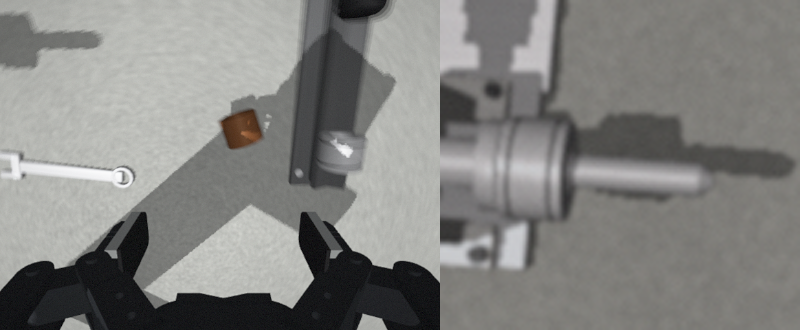

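The large ring sits against the collar in the right-hand crop. The small ring is at wrist (495,218), as predicted. I'll pick it up.

Call:
move_arm(targets=[{"dx":-0.2,"dy":-1,"dz":-0.5,"rx":0,"ry":0,"rz":0},{"dx":0,"dy":-1,"dz":-0.5,"rx":0,"ry":0,"rz":0},{"dx":0,"dy":-1,"dz":-0.5,"rx":0,"ry":0,"rz":0},{"dx":0,"dy":-1,"dz":-0.6,"rx":0,"ry":0,"rz":0},{"dx":0,"dy":-1,"dz":-0.6,"rx":0,"ry":0,"rz":0},{"dx":0,"dy":-0.4,"dz":-0.6,"rx":0,"ry":0,"rz":0},{"dx":0,"dy":0,"dz":-0.9,"rx":0,"ry":0,"rz":0},{"dx":0,"dy":0,"dz":-0.9,"rx":0,"ry":0,"rz":0},{"dx":0,"dy":0,"dz":-0.9,"rx":0,"ry":0,"rz":0},{"dx":0,"dy":0,"dz":-0.7,"rx":0,"ry":0,"rz":0}])

```text
t: 16.6
tcp_pos: [0.4069, -0.2932, 0.0471]
tool_rot: [0.999, -0.036, -0.001, -0.001]
force: [0.8, 0.2, -0.2]
finger_gap: 0.996
gripper_force: 0.0
```

Call:
move_arm(targets=[{"dx":0,"dy":0,"dz":0,"rx":0,"ry":0,"rz":0},{"dx":0,"dy":0,"dz":0,"rx":0,"ry":0,"rz":0},{"dx":0,"dy":0,"dz":0,"rx":0,"ry":0,"rz":0},{"dx":0,"dy":0,"dz":0,"rx":0,"ry":0,"rz":0},{"dx":0,"dy":0,"dz":0,"rx":0,"ry":0,"rz":0},{"dx":0,"dy":0,"dz":0,"rx":0,"ry":0,"rz":0},{"dx":0,"dy":0,"dz":0,"rx":0,"ry":0,"rz":0},{"dx":0,"dy":0,"dz":0,"rx":0,"ry":0,"rz":0},{"dx":0,"dy":0,"dz":0,"rx":0,"ry":0,"rz":0},{"dx":0,"dy":0,"dz":0,"rx":0,"ry":0,"rz":0}], claw=30, newtons=50)

```text
t: 17.85
tcp_pos: [0.4073, -0.2934, 0.0492]
tool_rot: [0.999, -0.037, 0.0, -0.001]
force: [2.6, 4.7, 1.3]
finger_gap: 0.547
gripper_force: 52.5
```

Call:
move_arm(targets=[{"dx":0,"dy":0,"dz":1,"rx":0,"ry":0,"rz":0},{"dx":0,"dy":0,"dz":1,"rx":0,"ry":0,"rz":0},{"dx":0,"dy":0.5,"dz":1,"rx":0,"ry":0,"rz":0},{"dx":0.5,"dy":1,"dz":0.34,"rx":0,"ry":0,"rz":0.305},{"dx":0.5,"dy":1,"dz":0,"rx":0,"ry":0,"rz":0.305},{"dx":0.5,"dy":1,"dz":0,"rx":0,"ry":0,"rz":0.305},{"dx":0.5,"dy":1,"dz":0,"rx":0,"ry":0,"rz":0.305},{"dx":0.5,"dy":1,"dz":0,"rx":0,"ry":0,"rz":0.305},{"dx":0.5,"dy":1,"dz":0,"rx":0,"ry":0,"rz":0.305},{"dx":0.5,"dy":1,"dz":0,"rx":0,"ry":0,"rz":0.305}])

```text
t: 19.1
tcp_pos: [0.4944, -0.1062, 0.132]
tool_rot: [0.865, 0.501, -0.0, 0.0]
force: [0.8, 0.2, -3.6]
finger_gap: 0.545
gripper_force: 53.5
```

Call:
move_arm(targets=[{"dx":0.5,"dy":1,"dz":0,"rx":0,"ry":0,"rz":0.305},{"dx":0.5,"dy":1,"dz":0,"rx":0,"ry":0,"rz":0.305},{"dx":0.4,"dy":1,"dz":0,"rx":0,"ry":0,"rz":0.3},{"dx":0,"dy":0,"dz":0,"rx":0,"ry":0,"rz":0},{"dx":0,"dy":0,"dz":0,"rx":0,"ry":0,"rz":0},{"dx":0,"dy":0,"dz":0,"rx":0,"ry":0,"rz":0},{"dx":0,"dy":0,"dz":0,"rx":0,"ry":0,"rz":0},{"dx":0,"dy":0,"dz":0,"rx":0,"ry":0,"rz":0},{"dx":0,"dy":0,"dz":0,"rx":0,"ry":0,"rz":0},{"dx":0,"dy":0,"dz":0,"rx":0,"ry":0,"rz":0}])

```text
t: 20.35
tcp_pos: [0.5295, -0.0323, 0.1318]
tool_rot: [0.725, 0.689, -0.0, -0.0]
force: [0.8, 0.3, -4.6]
finger_gap: 0.543
gripper_force: 53.6
```

```bash
python3 - <<'E'
from h import *
np.set_printoptions(precision=4,suppress=True,linewidth=180)
m=cams.camera_model("wrist"); s=sensors.sense(); im=cams.snapshot("wrist")
cv2.imwrite("pics/w4.png",im[:,:,::-1]); np.save("m4.npy",m,allow_pickle=True)
print(s["tcp_pos"],s["tool_rot"],s["force"])
E
```

```text
[ 0.5295 -0.0323  0.1318] [ 0.7245  0.6892 -0.     -0.    ] [ 0.7764  0.2893 -4.5502]
```

View pics/w4.png

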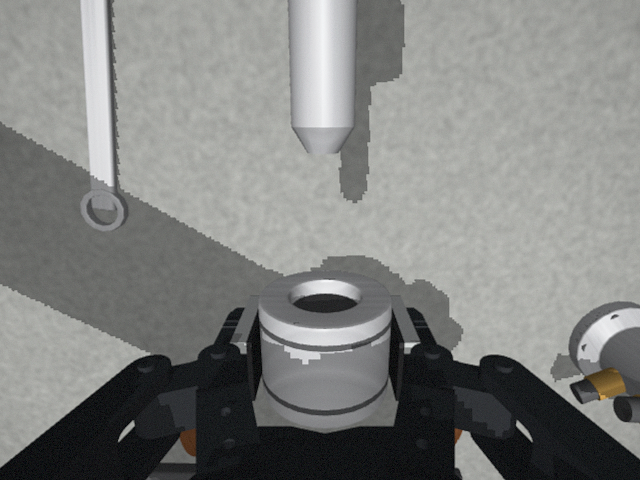

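The small ring is held squarely: bore centre (326,296), width 260–392, and the rod tip at (323,153).

```bash
python3 - <<'E'
from h import *
np.set_printoptions(precision=4,suppress=True,linewidth=180)
m=np.load("m4.npy",allow_pickle=True).item()
g=cv2.cvtColor(cv2.imread("pics/w4.png"),6).astype(int)
print(g[268:320,326]); print(g[120,284:300],g[120,346:364]);print(g[306,252:268],g[306,384:400])
print("rod",onz(m,(323.3,122),.15),onz(m,(322.5,10),.15),"bore",onz(m,(326,296),.15))
c,d=ray(m,(326,299)); print(c+d*m["fx"]*.048/132.5)
E
```

```text
[109 109 114 108 102 104 105 107 105 112  93 151 240 245 233 227 228 228 229 230 233 234 231 230 237 161  50  44  45  50  44  48  41  36  36  39  41  37  33  37  36  38  36  33
  45  87 103 102 101 103 105 104]
[167 168 166 166 169 173 167 136 132 147 153 161 166 169 176 179] [168 166 160 154 146 140 125 112  99 101 108 106 106 107 110 108 110 107]
[100 101 100  97 100  99 117 134 135 124 113 113 110 110 106 103] [106 111 111 111 113 125 129 108  98  99  99  97  99 103 100 101]
rod [0.5343 0.0449 0.15  ] [0.5357 0.0757 0.15  ] bore [ 0.5322 -0.015   0.15  ]
[ 0.5321 -0.0163  0.1498]
```

Call:
move_arm(targets=[{"dx":-0.03,"dy":0.4,"dz":0,"rx":0,"ry":0,"rz":0},{"dx":0.02,"dy":0.4,"dz":0,"rx":0,"ry":0,"rz":0},{"dx":0.02,"dy":0.4,"dz":0,"rx":0,"ry":0,"rz":0},{"dx":0.02,"dy":0.4,"dz":0,"rx":0,"ry":0,"rz":0},{"dx":0.02,"dy":0.4,"dz":0,"rx":0,"ry":0,"rz":0},{"dx":0.02,"dy":0.4,"dz":0,"rx":0,"ry":0,"rz":0},{"dx":0.02,"dy":0.4,"dz":0,"rx":0,"ry":0,"rz":0},{"dx":0.02,"dy":0.4,"dz":0,"rx":0,"ry":0,"rz":0},{"dx":0.02,"dy":0.4,"dz":0,"rx":0,"ry":0,"rz":0},{"dx":0.02,"dy":0.4,"dz":0,"rx":0,"ry":0,"rz":0}])

```text
t: 21.65
tcp_pos: [0.5333, 0.0684, 0.1318]
tool_rot: [0.724, 0.689, -0.0, 0.0]
force: [0.8, 0.4, -4.1]
finger_gap: 0.54
gripper_force: 53.6
```

Call:
move_arm(targets=[{"dx":0.02,"dy":0.4,"dz":0,"rx":0,"ry":0,"rz":0},{"dx":0.02,"dy":0.4,"dz":0,"rx":0,"ry":0,"rz":0},{"dx":0.01,"dy":0.2,"dz":0,"rx":0,"ry":0,"rz":0},{"dx":0,"dy":0.08,"dz":0,"rx":0,"ry":0,"rz":0},{"dx":0,"dy":0.08,"dz":0,"rx":0,"ry":0,"rz":0},{"dx":0,"dy":0.06,"dz":0,"rx":0,"ry":0,"rz":0},{"dx":0,"dy":0.04,"dz":0,"rx":0,"ry":0,"rz":0},{"dx":0,"dy":0.04,"dz":0,"rx":0,"ry":0,"rz":0},{"dx":0,"dy":0,"dz":0,"rx":0,"ry":0,"rz":0},{"dx":0,"dy":0,"dz":0,"rx":0,"ry":0,"rz":0}])

```text
t: 22.9
tcp_pos: [0.5345, 0.1002, 0.1318]
tool_rot: [0.724, 0.689, -0.0, 0.0]
force: [-0.5, -0.4, -4.6]
finger_gap: 0.542
gripper_force: 53.6
```

Call:
move_arm(targets=[{"dx":0.002,"dy":0.04,"dz":0,"rx":0,"ry":0,"rz":0},{"dx":0.002,"dy":0.04,"dz":0,"rx":0,"ry":0,"rz":0},{"dx":0.002,"dy":0.04,"dz":0,"rx":0,"ry":0,"rz":0},{"dx":0.002,"dy":0.04,"dz":0,"rx":0,"ry":0,"rz":0},{"dx":0.002,"dy":0.04,"dz":0,"rx":0,"ry":0,"rz":0},{"dx":0.002,"dy":0.04,"dz":0,"rx":0,"ry":0,"rz":0},{"dx":0,"dy":0,"dz":0,"rx":0,"ry":0,"rz":0},{"dx":0,"dy":0,"dz":0,"rx":0,"ry":0,"rz":0},{"dx":0,"dy":0,"dz":0,"rx":0,"ry":0,"rz":0},{"dx":0,"dy":0,"dz":0,"rx":0,"ry":0,"rz":0}])

```text
t: 24.15
tcp_pos: [0.5347, 0.1043, 0.1318]
tool_rot: [0.724, 0.69, -0.001, 0.001]
force: [-1.5, -8.2, -2.9]
finger_gap: 0.539
gripper_force: 53.6
```

Call:
move_arm(targets=[{"dx":0,"dy":-0.05,"dz":0,"rx":0,"ry":0,"rz":0},{"dx":0,"dy":-0.03,"dz":0,"rx":0,"ry":0,"rz":0},{"dx":0,"dy":0,"dz":0,"rx":0,"ry":0,"rz":0},{"dx":0,"dy":0,"dz":0,"rx":0,"ry":0,"rz":0},{"dx":0,"dy":0,"dz":1,"rx":0,"ry":0,"rz":0},{"dx":0,"dy":0,"dz":1,"rx":0,"ry":0,"rz":0},{"dx":0,"dy":0,"dz":1,"rx":0,"ry":0,"rz":0},{"dx":0,"dy":-0.5,"dz":0.4,"rx":0,"ry":0,"rz":0},{"dx":0,"dy":-1,"dz":0,"rx":0,"ry":0,"rz":0},{"dx":0,"dy":-1,"dz":0,"rx":0,"ry":0,"rz":0}], claw=100)

```text
t: 25.4
tcp_pos: [0.5343, 0.0406, 0.2165]
tool_rot: [0.724, 0.689, -0.0, -0.0]
force: [0.9, 0.1, -0.6]
finger_gap: 0.998
gripper_force: 0.0
```

Call:
move_arm(targets=[{"dx":0,"dy":-1,"dz":0,"rx":0,"ry":0,"rz":-0.305},{"dx":0,"dy":-1,"dz":0,"rx":0,"ry":0,"rz":-0.305},{"dx":0,"dy":-1,"dz":0,"rx":0,"ry":0,"rz":-0.305},{"dx":0.2,"dy":-1,"dz":0,"rx":0,"ry":0,"rz":-0.305},{"dx":0.2,"dy":-1,"dz":0,"rx":0,"ry":0,"rz":-0.305},{"dx":0.2,"dy":-1,"dz":0,"rx":0,"ry":0,"rz":-0.305},{"dx":0.2,"dy":-1,"dz":0,"rx":0,"ry":0,"rz":-0.305},{"dx":0.2,"dy":-1,"dz":0,"rx":0,"ry":0,"rz":-0.305},{"dx":0.2,"dy":-1,"dz":0,"rx":0,"ry":0,"rz":-0.305},{"dx":0.2,"dy":-1,"dz":0,"rx":0,"ry":0,"rz":-0.3}])

```text
t: 26.65
tcp_pos: [0.569, -0.2096, 0.2159]
tool_rot: [0.999, -0.039, -0.001, -0.0]
force: [-0.2, 0.7, 0.4]
finger_gap: 0.993
gripper_force: 0.0
```

```bash
python3 - <<'E'
from h import *
np.set_printoptions(precision=4,suppress=True)
m=cams.camera_model("wrist"); s=sensors.sense(); w=cams.snapshot("wrist"); t=cams.snapshot("top")
cv2.imwrite("pics/c5.png",np.hstack([cv2.resize(w[:,:,::-1],(440,330)),cv2.resize(t[200:310,190:310,::-1],(360,330),interpolation=2)]))
print(s["tcp_pos"],s["tool_rot"])
g=w.max(axis=2); k=(g<45).astype(np.uint8)
n,l,st,ce=cv2.connectedComponentsWithStats(k)
for i in range(1,n):
    if st[i,4]>600: print(st[i],ce[i],onz(m,ce[i],.067))
print(proj(m,(.578,-.308,.067)))
E
```

```text
[ 0.569  -0.2096  0.2159] [ 0.9992 -0.0395 -0.0008 -0.0003]
[ 414  165   70   88 4975] [447.7761 206.1212] [ 0.5757 -0.3057  0.067 ]
[    0   308   640   172 51603] [323.8447 426.5798] [ 0.3695 -0.1914  0.067 ]
[450.7858 203.0383]
```

View pics/c5.png

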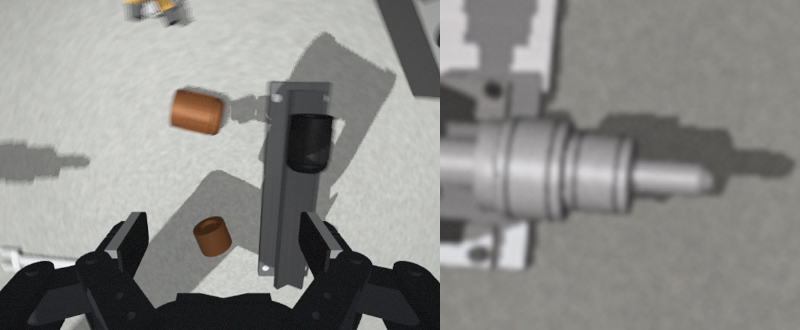

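The small ring sits against the large one. The black cap is at wrist (448,206), with its bevel towards the robot (lower end) and its mouth facing away. I'll pick it up.

Call:
move_arm(targets=[{"dx":0.3,"dy":-1,"dz":-0.5,"rx":0,"ry":0,"rz":0},{"dx":0,"dy":-1,"dz":-0.5,"rx":0,"ry":0,"rz":0},{"dx":0,"dy":-1,"dz":-0.5,"rx":0,"ry":0,"rz":0},{"dx":0,"dy":-0.8,"dz":-0.6,"rx":0,"ry":0,"rz":0},{"dx":0,"dy":0,"dz":-0.6,"rx":0,"ry":0,"rz":0},{"dx":0,"dy":0,"dz":-0.6,"rx":0,"ry":0,"rz":0},{"dx":0,"dy":0,"dz":-0.9,"rx":0,"ry":0,"rz":0},{"dx":0,"dy":0,"dz":-0.9,"rx":0,"ry":0,"rz":0},{"dx":0,"dy":0,"dz":-0.9,"rx":0,"ry":0,"rz":0},{"dx":0,"dy":0,"dz":-0.7,"rx":0,"ry":0,"rz":0}])

```text
t: 28.0
tcp_pos: [0.577, -0.3018, 0.0479]
tool_rot: [0.999, -0.036, -0.001, -0.001]
force: [-0.5, -0.2, -0.2]
finger_gap: 0.997
gripper_force: 0.0
```

Call:
move_arm(targets=[{"dx":0,"dy":0,"dz":0,"rx":0,"ry":0,"rz":0},{"dx":0,"dy":0,"dz":0,"rx":0,"ry":0,"rz":0},{"dx":0,"dy":0,"dz":0,"rx":0,"ry":0,"rz":0},{"dx":0,"dy":0,"dz":0,"rx":0,"ry":0,"rz":0},{"dx":0,"dy":0,"dz":0,"rx":0,"ry":0,"rz":0},{"dx":0,"dy":0,"dz":0,"rx":0,"ry":0,"rz":0},{"dx":0,"dy":0,"dz":0,"rx":0,"ry":0,"rz":0},{"dx":0,"dy":0,"dz":0,"rx":0,"ry":0,"rz":0},{"dx":0,"dy":0,"dz":0,"rx":0,"ry":0,"rz":0},{"dx":0,"dy":0,"dz":0,"rx":0,"ry":0,"rz":0}], claw=30, newtons=40)

```text
t: 29.25
tcp_pos: [0.5784, -0.3052, 0.0511]
tool_rot: [0.999, -0.037, 0.002, 0.002]
force: [-1.1, -6.4, 5.4]
finger_gap: 0.538
gripper_force: 43.9
```

Call:
move_arm(targets=[{"dx":0,"dy":0,"dz":1,"rx":0,"ry":0,"rz":0},{"dx":0,"dy":0,"dz":1,"rx":0,"ry":0,"rz":0},{"dx":0,"dy":0.5,"dz":1,"rx":0,"ry":0,"rz":0},{"dx":-0.2,"dy":1,"dz":0.44,"rx":0,"ry":0,"rz":0.305},{"dx":-0.2,"dy":1,"dz":0,"rx":0,"ry":0,"rz":0.305},{"dx":-0.2,"dy":1,"dz":0,"rx":0,"ry":0,"rz":0.305},{"dx":-0.2,"dy":1,"dz":0,"rx":0,"ry":0,"rz":0.305},{"dx":-0.2,"dy":1,"dz":0,"rx":0,"ry":0,"rz":0.305},{"dx":-0.2,"dy":1,"dz":0,"rx":0,"ry":0,"rz":0.305},{"dx":-0.2,"dy":1,"dz":0,"rx":0,"ry":0,"rz":0.305}])

```text
t: 30.5
tcp_pos: [0.5412, -0.1136, 0.1348]
tool_rot: [0.865, 0.501, -0.0, -0.002]
force: [-0.0, 0.6, -0.6]
finger_gap: 0.54
gripper_force: 43.0
```

Call:
move_arm(targets=[{"dx":-0.2,"dy":1,"dz":0,"rx":0,"ry":0,"rz":0.305},{"dx":-0.2,"dy":1,"dz":0,"rx":0,"ry":0,"rz":0.305},{"dx":-0.14,"dy":0.8,"dz":0,"rx":0,"ry":0,"rz":0.3},{"dx":0,"dy":0,"dz":0,"rx":0,"ry":0,"rz":0},{"dx":0,"dy":0,"dz":0,"rx":0,"ry":0,"rz":0},{"dx":0,"dy":0,"dz":0,"rx":0,"ry":0,"rz":0},{"dx":0,"dy":0,"dz":0,"rx":0,"ry":0,"rz":0},{"dx":0,"dy":0,"dz":0,"rx":0,"ry":0,"rz":0},{"dx":0,"dy":0,"dz":0,"rx":0,"ry":0,"rz":0},{"dx":0,"dy":0,"dz":0,"rx":0,"ry":0,"rz":0}])

```text
t: 31.75
tcp_pos: [0.5288, -0.0458, 0.1353]
tool_rot: [0.725, 0.689, 0.0, 0.0]
force: [-0.1, -0.4, -0.7]
finger_gap: 0.543
gripper_force: 43.0
```

```bash
python3 - <<'E'
from h import *
np.set_printoptions(precision=4,suppress=True,linewidth=180)
m=cams.camera_model("wrist"); s=sensors.sense(); im=cams.snapshot("wrist")
cv2.imwrite("pics/w6.png",cv2.convertScaleAbs(im[:,:,::-1],alpha=1.4)); np.save("m6.npy",m,allow_pickle=True)
print(s["tcp_pos"],s["tool_rot"],s["force"])
E
```

```text
[ 0.5288 -0.0458  0.1353] [0.7245 0.6892 0.     0.    ] [-0.0957 -0.4176 -0.6921]
```

View pics/w6.png

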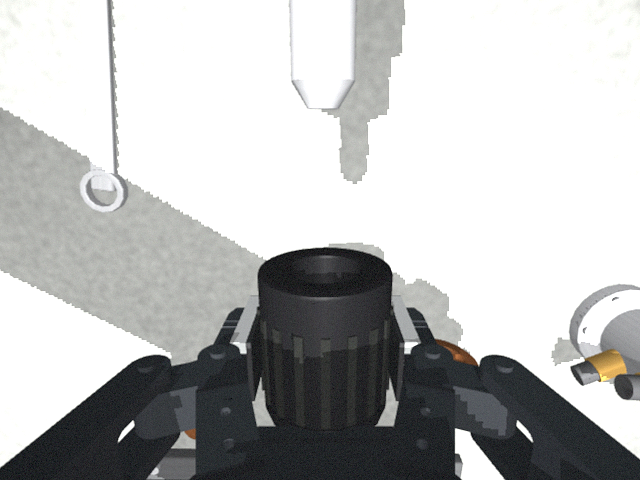

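The cap's mouth faces the rod. The mouth ellipse is centred at (325,272) and is 258–391 wide. The rod tip is at (323,107).

```bash
python3 - <<'E'
from h import *
np.set_printoptions(precision=4,suppress=True,linewidth=180)
m=np.load("m6.npy",allow_pickle=True).item()
g=cv2.cvtColor(cv2.imread("pics/w6.png"),6).astype(int)
print(g[240:310,325]);print(g[276,250:300],g[276,350:400])
print("rod",onz(m,(323.3,78),.15),onz(m,(322.7,5),.15),"bore",onz(m,(325.3,271),.15))
c,d=ray(m,(325,273)); print(c+d*m["fx"]*.048/133.5)
E
```

```text
[255 255 255 255 255 255 241 117  19  28  41  38  30  32  29  69 105  99  88  73  76  71  73  76  79  83  66  77  78  71  77  74  73  52  56  47  46  42  49  51  56  55  47  30
  35  32   8  30  23  31  32  22  35  34  34  25  27 101 117 105  93  72  60  67  67  72  65  64  60  72]
[184 176 178 180 185 185 191 124  24  25  23  35  37  20  32  34  30  28  35  21  35  29  20  31  35  32  27  37  34  32  33  27  32  19  23  32  28  28  14  28  30  32  25  28
  25  27  36  28  34  35] [ 25  41  26  43  32  38  31  29  32  26  25  29  33  26  20  24  24  15  34  25  31  32  23  26  23  34  37  25  25  28  25  34  22  22  26  34  35  34  31  32  35  23 105 176
 196 192 190 192 188 180]
rod [0.5343 0.0445 0.15  ] [0.5352 0.0644 0.15  ] bore [ 0.5316 -0.0202  0.15  ]
[ 0.5315 -0.0204  0.1514]
```

Call:
move_arm(targets=[{"dx":0.005,"dy":0.4,"dz":-0.04,"rx":0,"ry":0,"rz":0},{"dx":0.02,"dy":0.4,"dz":0,"rx":0,"ry":0,"rz":0},{"dx":0.02,"dy":0.4,"dz":0,"rx":0,"ry":0,"rz":0},{"dx":0.02,"dy":0.4,"dz":0,"rx":0,"ry":0,"rz":0},{"dx":0.02,"dy":0.4,"dz":0,"rx":0,"ry":0,"rz":0},{"dx":0.02,"dy":0.4,"dz":0,"rx":0,"ry":0,"rz":0},{"dx":0.02,"dy":0.4,"dz":0,"rx":0,"ry":0,"rz":0},{"dx":0.02,"dy":0.4,"dz":0,"rx":0,"ry":0,"rz":0},{"dx":0.01,"dy":0.2,"dz":0,"rx":0,"ry":0,"rz":0},{"dx":0.01,"dy":0.2,"dz":0,"rx":0,"ry":0,"rz":0}])

```text
t: 33.05
tcp_pos: [0.5329, 0.0445, 0.1343]
tool_rot: [0.724, 0.689, -0.0, 0.0]
force: [0.4, -0.1, -1.2]
finger_gap: 0.541
gripper_force: 43.0
```

Call:
move_arm(targets=[{"dx":0.004,"dy":0.08,"dz":0,"rx":0,"ry":0,"rz":0},{"dx":0.004,"dy":0.08,"dz":0,"rx":0,"ry":0,"rz":0},{"dx":0.004,"dy":0.08,"dz":0,"rx":0,"ry":0,"rz":0},{"dx":0.002,"dy":0.04,"dz":0,"rx":0,"ry":0,"rz":0},{"dx":0.002,"dy":0.04,"dz":0,"rx":0,"ry":0,"rz":0},{"dx":0.002,"dy":0.04,"dz":0,"rx":0,"ry":0,"rz":0},{"dx":0.002,"dy":0.04,"dz":0,"rx":0,"ry":0,"rz":0},{"dx":0,"dy":0,"dz":0,"rx":0,"ry":0,"rz":0},{"dx":0,"dy":0,"dz":0,"rx":0,"ry":0,"rz":0},{"dx":0,"dy":0,"dz":0,"rx":0,"ry":0,"rz":0}])

```text
t: 34.3
tcp_pos: [0.5334, 0.0542, 0.1343]
tool_rot: [0.724, 0.689, -0.0, -0.0]
force: [0.6, -0.0, -1.8]
finger_gap: 0.54
gripper_force: 43.0
```

Call:
move_arm(targets=[{"dx":0.002,"dy":0.04,"dz":0,"rx":0,"ry":0,"rz":0},{"dx":0.002,"dy":0.04,"dz":0,"rx":0,"ry":0,"rz":0},{"dx":0.002,"dy":0.04,"dz":0,"rx":0,"ry":0,"rz":0},{"dx":0.002,"dy":0.04,"dz":0,"rx":0,"ry":0,"rz":0},{"dx":0.002,"dy":0.04,"dz":0,"rx":0,"ry":0,"rz":0},{"dx":0,"dy":0,"dz":0,"rx":0,"ry":0,"rz":0},{"dx":0,"dy":0,"dz":0,"rx":0,"ry":0,"rz":0},{"dx":0,"dy":0,"dz":0,"rx":0,"ry":0,"rz":0},{"dx":0,"dy":0,"dz":0,"rx":0,"ry":0,"rz":0},{"dx":0,"dy":0,"dz":0,"rx":0,"ry":0,"rz":0}])

```text
t: 35.55
tcp_pos: [0.5337, 0.0567, 0.1344]
tool_rot: [0.724, 0.69, -0.002, 0.001]
force: [-0.7, -10.5, -0.6]
finger_gap: 0.544
gripper_force: 43.1
```

Contact at the expected depth, so I'll release and lift clear.

Call:
move_arm(targets=[{"dx":0,"dy":-0.05,"dz":0,"rx":0,"ry":0,"rz":0},{"dx":0,"dy":-0.04,"dz":0,"rx":0,"ry":0,"rz":0},{"dx":0,"dy":0,"dz":0,"rx":0,"ry":0,"rz":0},{"dx":0,"dy":0,"dz":0,"rx":0,"ry":0,"rz":0},{"dx":0,"dy":0,"dz":1,"rx":0,"ry":0,"rz":0},{"dx":0,"dy":0,"dz":1,"rx":0,"ry":0,"rz":0},{"dx":0,"dy":0,"dz":1,"rx":0,"ry":0,"rz":0},{"dx":0,"dy":-1,"dz":1,"rx":0,"ry":0,"rz":0},{"dx":0,"dy":-1,"dz":0,"rx":0,"ry":0,"rz":0},{"dx":0,"dy":-1,"dz":0,"rx":0,"ry":0,"rz":0}], claw=100)

```text
t: 36.8
tcp_pos: [0.5338, -0.0184, 0.2349]
tool_rot: [0.724, 0.69, 0.0, 0.0]
force: [-0.3, -0.4, 0.1]
finger_gap: 0.998
gripper_force: 0.0
```

Call:
move_arm(targets=[{"dx":0,"dy":-1,"dz":0,"rx":0,"ry":0,"rz":0},{"dx":0,"dy":-1,"dz":0,"rx":0,"ry":0,"rz":0},{"dx":0,"dy":-1,"dz":0,"rx":0,"ry":0,"rz":0},{"dx":0,"dy":-1,"dz":0,"rx":0,"ry":0,"rz":0},{"dx":0,"dy":0,"dz":0,"rx":0,"ry":0,"rz":0},{"dx":0,"dy":0,"dz":0,"rx":0,"ry":0,"rz":0},{"dx":0,"dy":0,"dz":0,"rx":0,"ry":0,"rz":0},{"dx":0,"dy":0,"dz":0,"rx":0,"ry":0,"rz":0},{"dx":0,"dy":0,"dz":0,"rx":0,"ry":0,"rz":0},{"dx":0,"dy":0,"dz":0,"rx":0,"ry":0,"rz":0}])

```text
t: 38.05
tcp_pos: [0.5337, -0.1178, 0.2343]
tool_rot: [0.724, 0.689, -0.0, -0.0]
force: [0.4, 0.4, -0.1]
finger_gap: 1.001
gripper_force: 0.0
```

```bash
python3 - <<'E'
from h import *
np.set_printoptions(precision=4,suppress=True)
w=cams.snapshot("scene"); t=cams.snapshot("top")
cv2.imwrite("pics/c7.png",np.hstack([cv2.resize(w[210:330,300:460,::-1],(440,330),interpolation=2),cv2.resize(t[200:310,190:310,::-1],(360,330),interpolation=2)]))
E
```

```text
(no output)
```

View pics/c7.png

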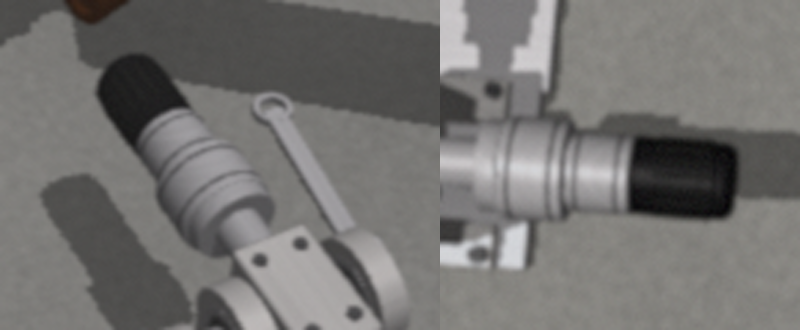

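Both crops show a closed stack of collar, large ring, small ring and cap, with the gripper clear. I'll hand it in.

```bash
python3 -c "
from station import order
print(order.sign_off())"
```

```text
the job is handed in; nothing more can be done
None
```

The job is handed in: the large ring, small ring and end cap are closed up on the rod and released, and the transducer and spanner were not touched; the sign-off gave no verdict, so the final check is the last pictures.

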